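# Draw the ceramic rod from the tube furnace and sort the rods into their cradles

### The job

Each rod belongs in the cradle of its band's colour, but a yellow-banded steel rod has been left in the blue cradle: move it to the yellow one. Draw the long white blue-banded rod out of the cold furnace's tube hand over hand (pull part of the way, let go so that it rests in tube and V fork, take it again, until it is right out) and lay it in the blue cradle. Each rod shall lie in both V heads of its cradle, overhanging about equally at either end; let no rod fall to the worktop and do not knock the other things about.

Things in the scene. Friction and masses are not known exactly. Their poses are not given: they have to be found in the camera images.
- furnace: fixed bench-top tube furnace: white and grey box 120 mm wide, 150 deep, 185 high. A horizontal white tube sticks out 80 mm from it toward its own -y. Origin on the worktop under the tube's mouth; z up, own y along the tube into the box (which begins at y = +80 mm). A bar 40 mm wide, 12 mm high lies on the worktop from the box to the fork
- tube_mouth (a point): centre of the rod's line at the tube's mouth, 105 mm above the worktop. The tube is 37 mm outside (with a steel ring of 52 mm from 28 mm behind the mouth), its bore about 20 mm, closed 230 mm deep
- fork_seat (a point): centre of the rod's line in the steel V fork, 105 mm above the worktop, 125 mm in front of the mouth (furnace y = -125 mm). The fork is 16 mm thick along the rod, open upward; its arms rise outward at 45 degrees to 26 mm above the rod's axis and 42 mm to each side, so fingers on the rod cannot pass it. It bears the released rod; the rod lifts out upward
- rod: loose white ceramic rod, 16 mm diameter, 315 mm long, about 0.1 kg, a blue band near one end. Origin at its middle, on the axis; own y along the rod toward the plain end. It starts level with 155 to 180 mm of it inside the tube (light friction only), its banded end resting in the V fork. It may roll about its axis
- rod_band_end (a point): centre of the rod's outer end, the one with the blue band; comes out first
- rod_plain_end (a point): centre of the rod's other end, in the tube at the start
- cradle_blue: fixed blue rod cradle: a plate 80 x 190 x 10 mm with two V heads, 80 mm either side of its middle along own y, each 16 mm thick; each V opens upward at 90 degrees, 70 mm wide inside and 84 mm outside at the top, arms to 77 mm above the worktop. Origin on the worktop under its middle, own y along the line on which the rod lies
- rod_yellow: loose steel rod with a yellow band near one end, 16 mm diameter, 230 mm long, about 0.12 kg, origin at its middle on the axis, own y along it. Starts in the blue cradle (the wrong one), in both V heads, its middle within 15 mm of the cradle's
- cradle_yellow_seat (a point): the same point of the yellow cradle as cradle_blue_seat of the blue one, 50 mm above the worktop
- cradle_blue_seat (a point): middle of the rod's place in the blue cradle: where the rod's middle is when it lies centred in both V heads, 50 mm above the worktop
- cradle_yellow: fixed yellow cradle of the same shape, for the rod with the yellow band; empty at the start. Same origin and axes. The two cradles may stand either way round
- wash_bottle: a white squeeze wash bottle with red cap and bent spout, 211 mm tall (fixed tall things stand along the back beyond x = 0.65 m: a pipette stand, a retort stand whose clamp reaches forward; a tube rack 120 mm tall at the front left and a tip box 78 mm tall at the far right are fixed too); loose bystander, leave alone. Origin at the centre of its underside
- bottle_dye: a small glass bottle with a black cap, 45 mm wide, 94 mm tall; loose bystander, leave alone. Origin at the centre of its underside
- beaker: a small glass beaker, 51 mm wide, 70 mm tall; loose bystander, leave alone. Origin at the centre of its underside
- petri_3: a closed petri dish, 88 mm across, 16 mm high, flat on the worktop; loose bystander, leave alone. Origin at the centre of its underside
- marker_blue: a blue and white felt marker, 135 mm long, lying along its own y; loose bystander, leave alone. Origin at the centre of its underside

How it is judged:
By the outcome, as a careful person would: the job done as asked, in the order asked, and still so for the second after the job is handed in, with the robot touching nothing.
It also fails if it takes over 72 s, if anything falls off the work surface, if the arm or the gripper's body presses on something with over 40 N, if the wrist force passes 120 N, or if a joint passes its speed limit or range.

### The arm

A 6-joint arm with a two-finger parallel gripper is mounted at the origin on a cart in front of the work surface, level with it; the furniture and walls round the work are solid. World frame = base frame: x ahead of the robot, y to its left, z up, the work surface at z = 0. Lengths are in mm, angles in rad, forces in N, time in s.
With the tool pointing down it reaches from about 300 to 875 mm from the base axis. Payload 6.4 kg.
Tool frame: the origin (TCP) lies on the centre line of the jaws, within the pads' length; the fingertips stand 8 mm ahead of it and the grasp point (between the pads) lies 11 mm behind it (robot.tcp_to_tips is the distance from the TCP to the fingertips, in mm); z points along the fingers, y is the line along which they close (so a half turn about z gives the same grasp; the last joint's range is limited). The gripper opens to 85 mm and grips with 20 to 120 N. Pads are 22 mm wide; open, the fingers measure 114 mm over their backs; the gripper's body (76 mm by 85 mm) begins 54 mm behind the grasp point. The pads swing forward as they close: fully open they stand 13 mm farther back than shut.
Start: joints at [-1.373, 0.181, 1.607, -0, 1.354, -0.206], TCP at [225.943, -528.763, 239.288] pointing down, gripper open.
Joint ranges: [-2.99, 2.99], [-0.89, 2.07], [0.3, 2.58], [-1.14, 4.28], [0, 2.63], [-3.12, 3.12]. Speed limits (rad/s): [2.57, 2.57, 3.01, 3.14, 3.14, 3.14].

### API

Orientations are given as a unit quaternion [w, x, y, z].
In Python, from rig import robot gives the robot as it stands.
- The arm moves only by the tool shift_gripper, called after ">>>" as name(argument=value, ...), one argument or row to a line, values as JSON. Schema: {"type":"object","properties":{"offsets":{"type":"string"},"finger_gap":{"type":"number"},"only":{"type":"string"},"quiet":{"type":"boolean"},"lines":{"type":"string"}},"required":["offsets"],"additionalProperties":false}. offsets is a string of 1 to 8 rows, one to a line, with the numbers parted by spaces; each row has 6 numbers: dx, dy, dz in mm, then a rotation vector rx, ry, rz in rad; each row shifts and turns the commanded pose from where the row before left it, along the tool's axes as they then stand; what a row does not reach is not made up. A row lasts 1/10 s, in which the tool goes at most 50 mm and 0.15 rad, less where a joint would pass 70% of its speed; a pose out of reach is approached as far as the arm can. finger_gap is the finger opening in mm, set as the call begins (left out keeps the last). The fingers move at their own pace and stop on an object; the grip force is fixed at half the most. Time passes only in rows, so rows that do not move let the fingers close. The tool returns the time, the measured TCP pose, the force, the opening and the grip force at its end. only (a regular expression) keeps the lines of the reply that match it, lines (a string "A,B") keeps lines A to B, and quiet returns only ok. Input that does not fit is refused with a message, and nothing moves.
- robot.sense(): the state, without advancing time (a new reading comes with each control period).
- robot.capture(name): name is "scene" or "top" or "wrist"; returns the picture (420x560x3 uint8, red, green, blue); there is no depth.
- robot.calibration(name): a dict with "fx", "fy", "cx", "cy" (pixels), "R" (3x3) and "t" (3): a world point X has camera coordinates R X + t. Camera axes: x right, y down, z forward; pixel columns grow to the right and rows downward; lengths in mm; the calibration is good to about 2 mm. A picture is of the moment at which its call begins: read the wrist's pose just before it. calibration takes no time and is no camera call; for the wrist camera it gives the pose at the moment of the call.
- robot.finish_job(): hands the job in; it is judged then, once.
The state is a dict: "time_s": time; "joints": joint angles; "qd": joint speeds; "tau": joint torques, N m; "tool_pos": TCP position; "ee_rot": TCP orientation; "wrist_force": force on the tool from outside, world axes, zero at the start; "torque": the same for the moment, N m; "finger_gap": finger opening in mm; "gripper_force": force on a finger pad.
Only numpy, scipy, OpenCV 4.12 (cv2) and the standard library are available. Lean on these libraries where they do the work, as an engineer would, in place of code of your own. Each camera call takes 0.05 s, during which the arm holds its last target. There are 200 camera calls.

## Working session

There is one attempt and no reset: what is moved stays moved. The work goes in short steps, Python scripts to look and compute and a tool call to move; the robot and the scene stay as the last step left them, time stands still between calls to the robot, and variables do not carry over. Pictures are saved under pics/ and viewed, at most 10 in all, crops included, and the job is handed in when it is done.

```bash
ls; mkdir -p pics; python3 - <<'E'
from rig import robot
import cv2,numpy as np
for n in("scene","top"):
    im=robot.capture(n); cv2.imwrite(f"pics/{n}0.png",im[:,:,::-1])
    c=robot.calibration(n); print(n,{k:np.round(v,3).tolist() for k,v in c.items()})
s=robot.sense();print(s['time_s'],s['ee_rot'],s['tool_pos'])
E
```

```text
pics
rig.py
scene {'fx': 546.979, 'fy': 546.979, 'cx': 265.58, 'cy': 202.455, 'R': [[-1.0, -0.014, -0.003], [-0.01, 0.803, -0.596], [0.011, -0.596, -0.803]], 't': [507.625, 98.06, 1804.134]}
top {'fx': 437.576, 'fy': 437.576, 'cx': 283.523, 'cy': 207.358, 'R': [[-0.025, -0.999, -0.026], [-0.994, 0.027, -0.108], [0.108, 0.023, -0.994]], 't': [9.058, 543.259, 1184.177]}
0.1 [-7.69011019e-04  9.79689419e-01  2.00519451e-01  2.54552128e-05] [ 225.85349051 -528.28799301  238.50837041]
```

View pics/scene0.png

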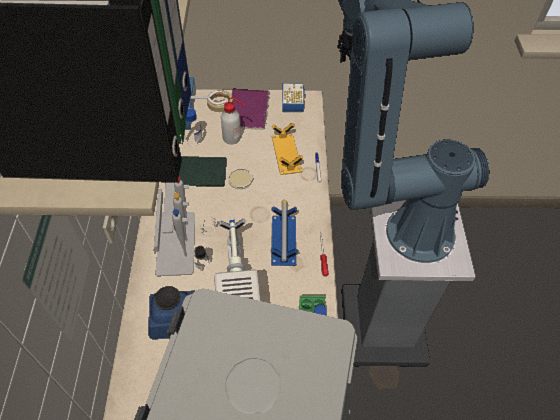

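View pics/top0.png

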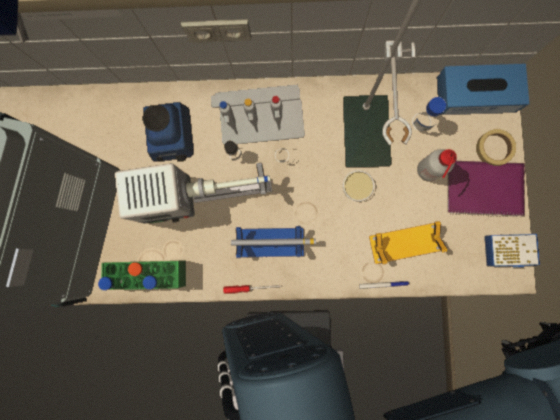

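The top view shows the furnace at left (tube to the right, fork about (266,184)). The blue cradle with the yellow-banded rod is at (270,242), and the empty yellow cradle is at (408,243), slightly turned. I'll zoom in for precise points.

```bash
cat > h.py <<'E'
import numpy as np, cv2
from rig import robot
from scipy.spatial.transform import Rotation as Ro
def ray(name,px,z,c=None):
    c=c or robot.calibration(name); R=np.array(c['R']);t=np.array(c['t'])
    d=R.T@np.array([(px[0]-c['cx'])/c['fx'],(px[1]-c['cy'])/c['fy'],1]); o=-R.T@t
    return o+d*(z-o[2])/d[2]
def proj(name,X,c=None):
    c=c or robot.calibration(name); p=np.array(c['R'])@X+np.array(c['t'])
    return np.array([c['fx']*p[0]/p[2]+c['cx'],c['fy']*p[1]/p[2]+c['cy']])
def rel(target,yaw):
    """tool-axes shift to target with the tool down, and turn about tool z to bring tool y to world yaw"""
    s=robot.sense(); w,x,y,z=s['ee_rot']; R=Ro.from_quat([x,y,z,w])
    d=R.inv().apply(np.array(target)-s['tool_pos'])
    M=R.as_matrix(); cur=np.arctan2(M[1,1],M[0,1]); dy=(yaw-cur+np.pi/2)%np.pi-np.pi/2
    print('t',s['time_s'],'pos',np.round(s['tool_pos'],1),'toolshift',np.round(d,1),'turn rz',round(-dy,3),'yaw',round(cur,3),'z',M[:,2].round(3),'j6',round(s['joints'][5],2))
E
python3 - <<'E'
from h import *
im=cv2.imread('pics/top0.png')
cv2.imwrite('pics/c1.png',cv2.resize(im[155:265,170:330],None,fx=5,fy=5,interpolation=cv2.INTER_CUBIC))
hsv=cv2.cvtColor(im,cv2.COLOR_BGR2HSV)
for nm,lo,hi,b in(("yel",(15,130,80),(32,255,255),(365,215,455,275)),("blue",(100,120,50),(125,255,255),(230,220,310,262))):
    m=cv2.inRange(hsv,lo,hi); k=np.zeros_like(m); k[b[1]:b[3],b[0]:b[2]]=1; m*=k
    cs=max(cv2.findContours(m,0,1)[0],key=cv2.contourArea)
    r=cv2.minAreaRect(cs);bx=cv2.boxPoints(r);print(nm,r,bx.tolist(),[ray('top',p,10)[:2].round(1).tolist() for p in bx])
cv2.imwrite('pics/c2.png',cv2.resize(im[215:275,360:460],None,fx=6,fy=6,interpolation=cv2.INTER_CUBIC))
E
```

```text
yel ((407.8461608886719, 242.7307891845703), (31.182464599609375, 74.3280029296875), 78.69007110595703) [[368.34619140625, 234.73077392578125], [441.23077392578125, 220.15386962890625], [447.34613037109375, 250.73080444335938], [374.4615478515625, 265.3077087402344]] [[462.2, -239.1], [497.5, -442.8], [412.5, -454.2], [377.4, -252.1]]
blue ((270.7002868652344, 233.30523681640625), (9.82850170135498, 57.18400955200195), 86.98721313476562) [[241.88951110839844, 229.90054321289062], [298.9944763183594, 226.89501953125], [299.51104736328125, 236.70993041992188], [242.40609741210938, 239.7154541015625]] [[485.0, 113.8], [489.2, -46.7], [461.7, -47.4], [457.4, 112.8]]
```

View pics/c1.png

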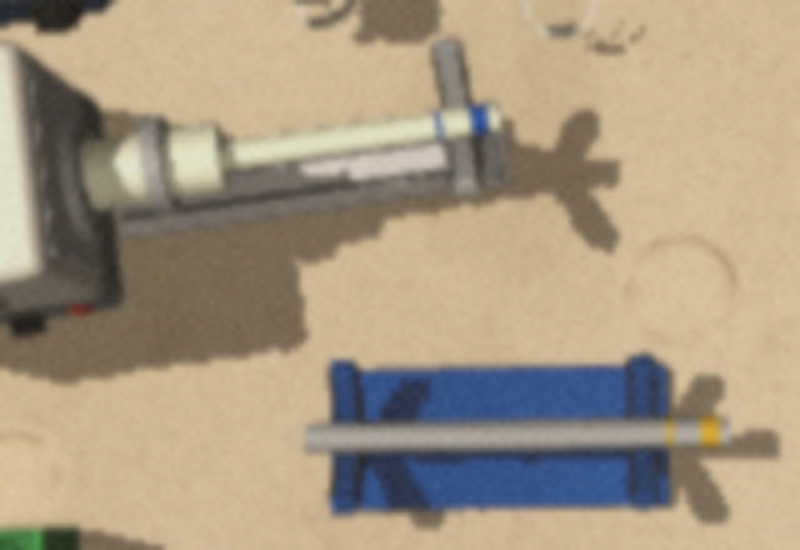

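View pics/c2.png

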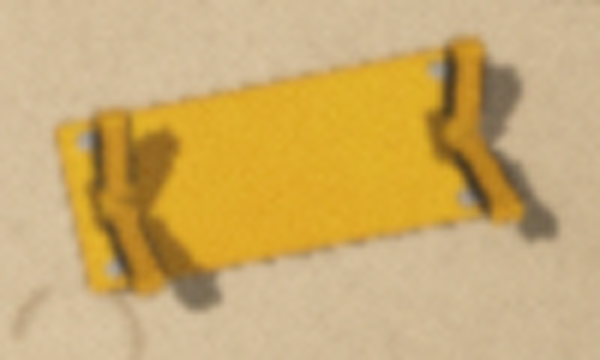

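c1: the yellow rod's ends are at (306,437) and (727,430), and the white rod runs (232,155)–(500,117) with its band end at the fork. c2: the yellow cradle's arm tips are at (113,113), (148,285), (465,42) and (508,215), and the V valleys at (118,195) and (462,133).

```bash
python3 - <<'E'
from h import *
A=lambda p:((p[0]+.5)/5-.5+170,(p[1]+.5)/5-.5+155)
B=lambda p:((p[0]+.5)/6-.5+360,(p[1]+.5)/6-.5+215)
def show(n,a,b):
    m=(a+b)/2;d=b-a;print(n,a.round(1),b.round(1),'mid',m.round(1),'len',np.linalg.norm(d).round(1),'ang',np.arctan2(d[1],d[0]).round(3))
r=lambda p,z:ray('top',p,z)
show('rodY',r(A((306,437)),50),r(A((727,430)),50))
show('rodW',r(A((232,155)),105),r(A((500,117)),105))
t=lambda a,b,f:(r(f(a),77)+r(f(b),77))/2
show('yel tips',t((113,113),(148,285),B),t((465,42),(508,215),B))
show('yel valley',r(B((118,195)),40),r(B((462,133)),40))
show('blue tips',t((345,362),(345,510),A),t((645,358),(655,508),A))
c=[(58,130),(95,292)];d=[(440,45),(480,215)]
show('yel plateL',r(B(c[0]),10),r(B(c[1]),10));show('yel plateR',r(B(d[0]),10),r(B(d[1]),10))
rel([470,35,200],-1.57)
E
```

```text
rodY [450.6 139.6  50. ] [448.5 -88.4  50. ] mid [449.5  25.6  50. ] len 228.0 ang -1.58
rodW [597.4 168.8 105. ] [613.5  27.6 105. ] mid [605.4  98.2 105. ] len 142.1 ang -1.458
yel tips [ 424.6 -260.2   77. ] [ 451.4 -416.3   77. ] mid [ 438.  -338.2   77. ] len 158.4 ang -1.401
yel valley [ 426.9 -261.9   40. ] [ 450.8 -417.5   40. ] mid [ 438.8 -339.7   40. ] len 157.4 ang -1.418
blue tips [449.8 115.   77. ] [447.3 -46.5  77. ] mid [448.5  34.2  77. ] len 161.5 ang -1.587
yel plateL [ 457.9 -241.4   10. ] [ 383. -255.   10.] mid [ 420.5 -248.2   10. ] len 76.1 ang -2.963
yel plateR [ 492.7 -419.5   10. ] [ 413.9 -433.    10. ] mid [ 453.3 -426.3   10. ] len 80.0 ang -2.973
t 0.1 pos [ 225.9 -528.3  238.5] toolshift [ 445.8 -422.    39.3] turn rz 0.403 yaw -1.167 z [-0.     0.002 -1.   ] j6 -0.21
```

>>> shift_gripper(
  offsets="0 0 0 0 0 -0.1444\n0 0 0 0 0 -0.1444\n0 0 0 0 0 -0.1444\n0 0 0 0 0 -0.1444\n0 0 0 0 0 -0.1444\n0 0 0 0 0 -0.1444\n0 0 0 0 0 -0.1444\n0 0 0 0 0 -0.1444",
  finger_gap=60,
)

```text
time_s: 0.9
tool_pos: [225.9, -528.4, 238.7]
ee_rot: [-0.0, 0.709, 0.705, 0.0]
wrist_force: [0.2, -0.4, 0.3]
finger_gap: 60.2
gripper_force: 0.0
```

```bash
python3 -c "
from h import *
rel([449.5,25.6,160],-0.012)"
```

```text
t 0.9 pos [ 225.9 -528.4  238.7] toolshift [555.2 220.4  79.3] turn rz 0.006 yaw -0.006 z [-0.     0.001 -1.   ] j6 -1.37
```

>>> shift_gripper(
  offsets="40 16 0 0 0 0\n40 16 4 0 0 0\n40 16 5 0 0 0\n40 16 5 0 0 0\n40 16 5 0 0 0\n40 16 5 0 0 0\n40 16 5 0 0 0\n40 16 5 0 0 0",
)

```text
time_s: 1.7
tool_pos: [357.9, -208.5, 204.9]
ee_rot: [-0.0, 0.711, 0.703, 0.0]
wrist_force: [2.0, -0.6, 0.5]
finger_gap: 59.7
gripper_force: 0.0
```

>>> shift_gripper(
  offsets="40 16 8 0 0 0\n40 16 8 0 0 0\n40 16 8 0 0 0\n40 16 8 0 0 0\n40 16 8 0 0 0\n35 12 5 0 0 0\n0 0 0 0 0 0.006\n0 0 0 0 0 0",
)

```text
time_s: 2.5
tool_pos: [452.1, 24.4, 159.8]
ee_rot: [-0.0, 0.712, 0.702, -0.0]
wrist_force: [0.9, 0.0, -0.1]
finger_gap: 59.9
gripper_force: 0.0
```

```bash
python3 -c "
from h import *
rel([449.5,25.6,39],-0.012)
cv2.imwrite('pics/w1.png',robot.capture('wrist')[:,:,::-1])
c=robot.calibration('wrist');import json
json.dump({k:np.array(v).tolist() for k,v in c.items()},open('w1.json','w'))
print(proj('wrist',np.array([449.5,25.6,50]),c),proj('wrist',np.array([450.6,60,50]),c))"
```

```text
t 2.5 pos [452.1  24.4 159.8] toolshift [  1.2  -2.4 120.8] turn rz -0.003 yaw -0.015 z [-0.001 -0.    -1.   ] j6 -0.19
[277.98521419 194.42651752] [278.64742551 144.95551556]
```

View pics/w1.png

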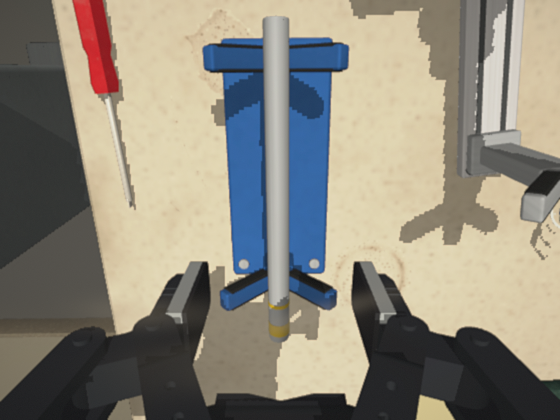

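The wrist view shows the yellow rod from (275,18) to (279,338), with blue V tips at about (207,57)/(346,57) and (226,299)/(331,299).

```bash
python3 -c "
from h import *;import json
c=json.load(open('w1.json'))
a=ray('w',(275.5,17),50,c);b=ray('w',(279.5,339),50,c);print(a,b,(a+b)/2,np.linalg.norm(a-b))
t=lambda p,q:(ray('w',p,77,c)+ray('w',q,77,c))/2
a=t((207,57),(346,57));b=t((226,299),(331,299));print(a,b,(a+b)/2,np.linalg.norm(a-b))
"
```

```text
[450.16486869 136.52848093  50.        ] [448.36705105 -95.69912066  50.        ] [449.26595987  20.41468013  50.        ] 232.23456049520416
[450.56041289 113.55386623  77.        ] [448.7548746  -40.19982991  77.        ] [449.65764375  36.67701816  77.        ] 153.76429704014234
```

>>> shift_gripper(
  offsets="-1.4 -2.8 30 0 0 0\n0 0 35 0 0 0\n0 0 35 0 0 0\n0 0 20 0 0 0\n0 0 1 0 0 0\n0 0 0 0 0 0",
)

```text
time_s: 3.15
tool_pos: [449.7, 21.2, 39.6]
ee_rot: [-0.0, 0.714, 0.7, -0.0]
wrist_force: [0.5, 0.2, 1.5]
finger_gap: 59.9
gripper_force: 0.0
```

>>> shift_gripper(
  offsets="0 0 0 0 0 0\n0 0 0 0 0 0\n0 0 0 0 0 0\n0 0 0 0 0 0\n0 0 0 0 0 0",
  finger_gap=0,
)

```text
time_s: 3.65
tool_pos: [449.8, 22.0, 40.4]
ee_rot: [0.0, 0.713, 0.701, -0.0]
wrist_force: [-5.2, -1.2, 9.0]
finger_gap: 14.0
gripper_force: 58.3
```

>>> shift_gripper(
  offsets="0 0 -15 0 0 0\n0 0 -25 0 0 0\n0 0 -35 0 0 0\n0 0 -35 0 0 0\n0 0 -20 0 0 0\n0 0 0 0 0 0",
)

```text
time_s: 4.25
tool_pos: [451.9, 21.9, 172.8]
ee_rot: [0.003, 0.713, 0.701, 0.002]
wrist_force: [0.4, -0.1, -0.7]
finger_gap: 14.1
gripper_force: 58.9
```

```bash
python3 -c "
from h import *
rel([438.4,-339,160],0.161)"
```

```text
t 4.25 pos [451.9  21.9 172.8] toolshift [-361.1   -7.4   13.3] turn rz -0.178 yaw -0.017 z [ 0.007 -0.002 -1.   ] j6 -0.2
```

>>> shift_gripper(
  offsets="-20 0 0 0 0 0\n-40 -1 0 0 0 0\n-45 -1 0 0 0 0\n-45 -1 0 0 0 0\n-45 -1 0 0 0 0\n-45 -1 0 0 0 0\n-45 -1 0 0 0 0\n-40 -1 0 0 0 0",
)

```text
time_s: 5.05
tool_pos: [435.8, -304.1, 167.7]
ee_rot: [-0.001, 0.714, 0.701, 0.0]
wrist_force: [1.0, 0.6, -1.1]
finger_gap: 13.8
gripper_force: 58.9
```

>>> shift_gripper(
  offsets="-25 0 5 0 0 0\n-10 0 5 0 0 0\n0 0 3 0 0 -0.09\n0 0 0 0 0 -0.088\n0 0 0 0 0 0\n0 0 0 0 0 0",
)

```text
time_s: 5.65
tool_pos: [436.1, -336.5, 155.4]
ee_rot: [-0.001, 0.649, 0.761, 0.0]
wrist_force: [-0.1, 0.4, -0.7]
finger_gap: 14.0
gripper_force: 58.8
```

```bash
python3 -c "
from h import *;import json
rel([438.4,-339,70],0.161)
c=robot.calibration('wrist');cv2.imwrite('pics/w2.png',robot.capture('wrist')[:,:,::-1])
json.dump({k:np.array(v).tolist() for k,v in c.items()},open('w2.json','w'))
"
```

```text
t 5.65 pos [ 436.1 -336.5  155.4] toolshift [-3.   2.  85.4] turn rz -0.002 yaw 0.159 z [-0.001  0.001 -1.   ] j6 -1.03
```

View pics/w2.png

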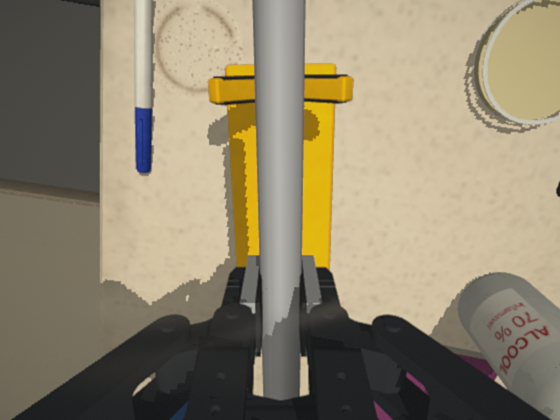

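The rod is held straight. The near V's tips are at (209,92) and (353,90), and the plate's far edge runs (226,66)–(336,66).

```bash
python3 -c "
from h import *;import json
c=json.load(open('w2.json'))
t=lambda p,q,z:(ray('w',p,z,c)+ray('w',q,z,c))/2
u=np.array([np.cos(-1.41),np.sin(-1.41),0])
a=t((209,90),(353,88),77);b=t((226,66),(336,66),10)
print(a,a+80*u,b,b+95*u); d=ray('w',(209,90),77,c)-ray('w',(353,88),77,c);print(np.linalg.norm(d),np.arctan2(-d[1],-d[0]))
# held rod: axis pixels
for p in((278,10),(280,230)):print(ray('w',p,166,c))
s=robot.sense();print(s['tool_pos'])
"
```

```text
[ 423.73798247 -263.80164404   77.        ] [ 436.54632739 -342.76965212   77.        ] [ 421.88684512 -251.48368219   10.        ] [ 437.09675472 -345.25819179   10.        ]
78.84156506738775 0.17167103727277597
[ 418.52375959 -237.4213248   166.        ]
[ 430.36685945 -307.9992716   166.        ]
[ 436.18139621 -336.69207624  155.69684341]
```

>>> shift_gripper(
  offsets="-4.9 0.3 20 0 0 -0.005\n0 0 30 0 0 0\n0 0 30 0 0 0\n0 0 22 0 0 0\n0 0 8 0 0 0\n0 0 4 0 0 0\n0 0 0 0 0 0\n0 0 0 0 0 0",
)

```text
time_s: 6.5
tool_pos: [438.1, -343.1, 43.6]
ee_rot: [0.001, 0.646, 0.763, -0.0]
wrist_force: [0.2, -0.7, -1.2]
finger_gap: 13.8
gripper_force: 58.9
```

>>> shift_gripper(
  offsets="0 0 0 0 0 0\n0 0 0 0 0 0\n0 0 0 0 0 0",
  finger_gap=35,
)

```text
time_s: 6.8
tool_pos: [437.7, -342.8, 43.0]
ee_rot: [0.001, 0.646, 0.763, -0.0]
wrist_force: [0.2, -0.7, -0.0]
finger_gap: 34.7
gripper_force: 0.0
```

>>> shift_gripper(
  offsets="0 0 -20 0 0 0\n0 0 -40 0 0 0\n0 0 -45 0 0 0\n0 0 -45 0 0 0\n0 0 -20 0 0 0\n0 0 0 0 0 0",
  finger_gap=50,
)

```text
time_s: 7.4
tool_pos: [439.0, -344.3, 217.0]
ee_rot: [0.004, 0.646, 0.763, -0.001]
wrist_force: [0.4, -1.0, 0.2]
finger_gap: 50.0
gripper_force: 0.0
```

```bash
python3 -c "
from h import *;import json
c=robot.calibration('wrist');cv2.imwrite('pics/w3.png',robot.capture('wrist')[:,:,::-1])
json.dump({k:np.array(v).tolist() for k,v in c.items()},open('w3.json','w'))
cv2.imwrite('pics/top3.png',robot.capture('top')[:,:,::-1])
im=cv2.imread('pics/top3.png')
cv2.imwrite('pics/c3.png',cv2.resize(im[210:280,350:460],None,fx=5,fy=5,interpolation=cv2.INTER_CUBIC))
a=cv2.imread('pics/w3.png');b=cv2.imread('pics/c3.png')[:350,:240]
cv2.imwrite('pics/v3.png',a)
rel([600,-100,180],.113)
"
```

```text
t 7.5 pos [ 437.3 -342.3  212.4] toolshift [212.3 200.4  32.3] turn rz 0.052 yaw 0.165 z [ 0.    -0.001 -1.   ] j6 -1.04
```

View pics/w3.png

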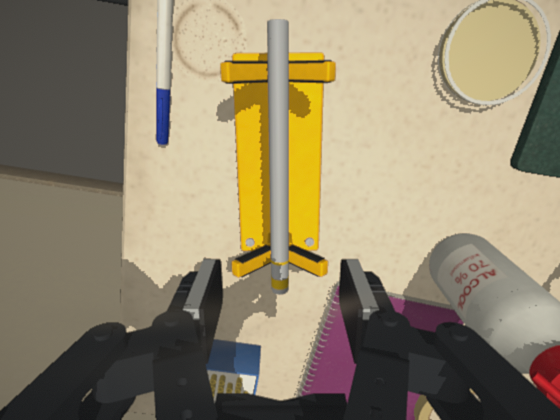

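The rod lies in both yellow V heads, with ends at (278,20) and (280,292). The V tops are at rows ~70 and ~266, and the plate edges at rows 53 and ~249.

```bash
python3 -c "
from h import *;import json
c=json.load(open('w3.json'))
def mid(n,p,q,z):
    a=ray('w',p,z,c);b=ray('w',q,z,c);print(n,((a+b)/2).round(1),np.linalg.norm(a-b).round(1))
mid('rod',(278.5,19.5),(280.5,292.5),50)
mid('plate',(279,53),(280,250),10)
mid('tips',(278,66),(280,266),77)
im=cv2.imread('pics/top3.png');cv2.imwrite('pics/c3.png',cv2.resize(im[165:275,180:460],None,fx=2.8,fy=2.8,interpolation=cv2.INTER_CUBIC))
"
```

```text
rod [ 438.  -343.7   50. ] 232.4
plate [ 437.9 -342.6   10. ] 187.0
tips [ 436.6 -338.    77. ] 156.7
```

View pics/c3.png

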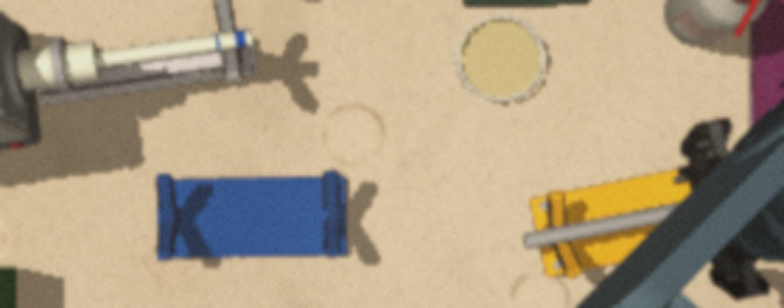

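The yellow rod is well placed. Next I'll view the tube and fork from above.

```bash
python3 -c "
from h import *
c=robot.calibration('wrist');print('cam rel',-np.array(c['R']).T@np.array(c['t'])-robot.sense()['tool_pos'])
rel([610,20,225],.113)
"
```

```text
cam rel [-14.8708676   82.72571462 133.96626307]
t 7.5 pos [ 437.3 -342.3  212.4] toolshift [329.  230.  -12.8] turn rz 0.052 yaw 0.165 z [ 0.    -0.001 -1.   ] j6 -1.04
```

>>> shift_gripper(
  offsets="20 14 -2 0 0 0\n38 26.6 -2 0 0 0\n38 26.6 -2 0 0 0\n38 26.6 -2 0 0 0\n38 26.6 -2 0 0 0\n38 26.6 -2 0 0 0\n38 26.6 0 0 0 0\n38 26.6 0 0 0 0",
)

```text
time_s: 8.3
tool_pos: [587.2, -25.2, 221.9]
ee_rot: [-0.002, 0.646, 0.763, -0.001]
wrist_force: [0.7, -0.8, 0.0]
finger_gap: 49.6
gripper_force: 0.0
```

>>> shift_gripper(
  offsets="30 21 0 0 0 0.026\n13 9 0 0 0 0.026\n0 0 0 0 0 0\n0 0 0 0 0 0",
)

```text
time_s: 8.7
tool_pos: [609.6, 19.9, 222.1]
ee_rot: [-0.001, 0.665, 0.746, -0.001]
wrist_force: [0.2, 0.2, -0.4]
finger_gap: 50.0
gripper_force: 0.0
```

```bash
python3 -c "
from h import *;import json
rel([610,20,225],.113)
c=robot.calibration('wrist');cv2.imwrite('pics/w4.png',robot.capture('wrist')[:,:,::-1])
json.dump({k:np.array(v).tolist() for k,v in c.items()},open('w4.json','w'))
"
```

```text
t 8.7 pos [609.6  19.9 222.1] toolshift [ 0.   0.4 -2.9] turn rz 0.001 yaw 0.114 z [-0.004  0.    -1.   ] j6 -0.28
```

View pics/w4.png

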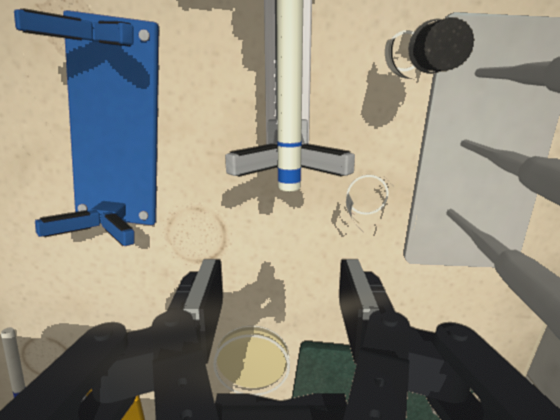

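The white rod runs down column 289 and its band end is at (289,189). The fork tips are at (228,163) and (353,163), and the pipette stand's front edge is at column ~410–435.

```bash
python3 -c "
from h import *;import json
c=json.load(open('w4.json'))
P=lambda p,z:ray('w',p,z,c).round(1)
e=P((289,189),105);f=P((290.5,5),105);print('end',e,f,np.arctan2(*(f-e)[1::-1]))
print('fork tips',P((228,157),131),P((353,157),131),'face bottom',P((228,172),131))
print('stand',P((405,262),5),P((435,15),5),'pip tips',P((450,212),60),P((463,142),60),P((450,212),150))
print('bottle',P((430,30),94))
print('blueplate',P((66,10),10),P((157,20),10),P((75,222),10),P((155,226),10))
t=(P((20,18),77)+P((130,32),77))/2
"
```

```text
end [613.8  24.3 105. ] [600.6 140.3 105. ] 1.6841020472622887
fork tips [572.5  48.7 131. ] [648.9  57.5 131. ] face bottom [573.2  39.1 131. ]
stand [751.1 -73.3   5. ] [724.1 161.4   5. ] pip tips [754.7   5.6  60. ] [749.4  65.2  60. ] [707.6  35.2 150. ]
bottle [691.5 137.7  94. ]
blueplate [414.6 129.2  10. ] [490.5 130.2  10. ] [409.8 -64.8  10. ] [489.8 -59.9  10. ]
```

>>> shift_gripper(
  offsets="30 0 0 0 0 0\n45 0 0 0 0 0\n40 0 0 0 0 0\n9 0 0 0 0 0\n0 0 0 0 0 0\n0 0 0 0 0 0",
  finger_gap=45,
)

```text
time_s: 9.35
tool_pos: [596.7, 141.5, 224.0]
ee_rot: [0.0, 0.666, 0.746, -0.0]
wrist_force: [-0.2, -0.2, -0.6]
finger_gap: 45.0
gripper_force: 0.0
```

```bash
python3 -c "
from h import *
rel([600.3,143.4,94.5],.113)"
```

```text
t 9.35 pos [596.7 141.5 224. ] toolshift [  1.6   3.9 129.5] turn rz -0.001 yaw 0.112 z [-0.    -0.001 -1.   ] j6 -0.07
```

>>> shift_gripper(
  offsets="1.5 3.8 30 0 0 0\n0 0 35 0 0 0\n0 0 35 0 0 0\n0 0 20 0 0 0\n0 0 8 0 0 0\n0 0 1 0 0 0\n0 0 0 0 0 0",
)

```text
time_s: 10.05
tool_pos: [601.3, 144.1, 96.4]
ee_rot: [0.001, 0.666, 0.746, 0.001]
wrist_force: [1.2, 0.4, -0.1]
finger_gap: 45.2
gripper_force: 0.0
```

>>> shift_gripper(
  offsets="0 0 0 0 0 0\n0 0 0 0 0 0\n0 0 0 0 0 0\n0 0 0 0 0 0\n0 0 0 0 0 0",
  finger_gap=0,
)

```text
time_s: 10.55
tool_pos: [600.5, 144.9, 97.0]
ee_rot: [0.0, 0.666, 0.746, 0.0]
wrist_force: [-3.6, -1.6, 5.6]
finger_gap: 14.0
gripper_force: 58.4
```

>>> shift_gripper(
  offsets="-5 0 0 0 0 0\n-10 0 0 0 0 0\n-12 0 0 0 0 0\n-12 0 0 0 0 0\n-12 0 0 0 0 0\n-11 0 0 0 0 0\n-4 0 0 0 0 0\n0 0 0 0 0 0",
)

```text
time_s: 11.35
tool_pos: [608.2, 79.6, 96.9]
ee_rot: [0.0, 0.666, 0.746, 0.001]
wrist_force: [-1.6, 0.3, 4.2]
finger_gap: 13.6
gripper_force: 58.4
```

```bash
python3 -c "
from h import *
rel([608.0,77,94.5],.113)"
```

```text
t 11.35 pos [608.2  79.6  96.9] toolshift [-2.6 -0.5  2.4] turn rz 0.0 yaw 0.113 z [ 0.001  0.001 -1.   ] j6 -0.18
```

>>> shift_gripper(
  offsets="0 0 0 0 0 0\n0 0 0 0 0 0\n0 0 0 0 0 0\n15 0 0 0 0 0\n20 0 0 0 0 0\n8 0 0 0 0 0\n0 0 0 0 0 0",
  finger_gap=35,
)

```text
time_s: 12.05
tool_pos: [602.4, 123.8, 95.2]
ee_rot: [-0.0, 0.665, 0.747, -0.0]
wrist_force: [0.7, 0.5, -0.8]
finger_gap: 35.1
gripper_force: 0.0
```

>>> shift_gripper(
  offsets="0 0 0 0 0 0\n0 0 0 0 0 0\n0 0 0 0 0 0\n0 0 0 0 0 0",
  finger_gap=0,
)

```text
time_s: 12.45
tool_pos: [603.1, 121.8, 95.5]
ee_rot: [0.0, 0.666, 0.746, 0.0]
wrist_force: [-0.4, 1.5, 1.3]
finger_gap: 14.5
gripper_force: 58.4
```

>>> shift_gripper(
  offsets="-5 0 0 0 0 0\n-10 0 0 0 0 0\n-10 0 0 0 0 0\n-10 0 0 0 0 0\n-6 0 0 0 0 0\n-2 0 0 0 0 0\n0 0 0 0 0 0",
)

```text
time_s: 13.15
tool_pos: [608.1, 78.4, 95.5]
ee_rot: [0.001, 0.666, 0.746, -0.0]
wrist_force: [2.6, -3.2, 1.2]
finger_gap: 13.7
gripper_force: 58.5
```

>>> shift_gripper(
  offsets="0 0 0 0 0 0\n0 0 0 0 0 0\n0 0 0 0 0 0",
  finger_gap=35,
)

```text
time_s: 13.45
tool_pos: [607.1, 79.6, 94.8]
ee_rot: [-0.001, 0.666, 0.746, -0.0]
wrist_force: [0.2, 0.6, 0.2]
finger_gap: 34.8
gripper_force: 0.0
```

>>> shift_gripper(
  offsets="0 0 -20 0 0 0\n0 0 -40 0 0 0\n0 0 -40 0 0 0\n0 0 -30 0 0 0\n-20 0 0 0 0 0\n-40 0 0 0 0 0\n-40 0 0 0 0 0\n0 0 0 0 0 0",
  finger_gap=45,
)

```text
time_s: 14.25
tool_pos: [619.2, -24.3, 225.1]
ee_rot: [0.0, 0.667, 0.745, -0.001]
wrist_force: [-0.2, 0.2, 0.6]
finger_gap: 44.8
gripper_force: 0.0
```

```bash
python3 -c "
from h import *;import json
rel([617.0,-53,94.5],.113)
c=robot.calibration('wrist');cv2.imwrite('pics/w5.png',robot.capture('wrist')[:,:,::-1])
json.dump({k:np.array(v).tolist() for k,v in c.items()},open('w5.json','w'))
"
```

```text
t 14.25 pos [619.2 -24.3 225.1] toolshift [-28.1  -5.2 130.7] turn rz -0.004 yaw 0.109 z [-0.    -0.002 -1.   ] j6 -0.34
```

View pics/w5.png

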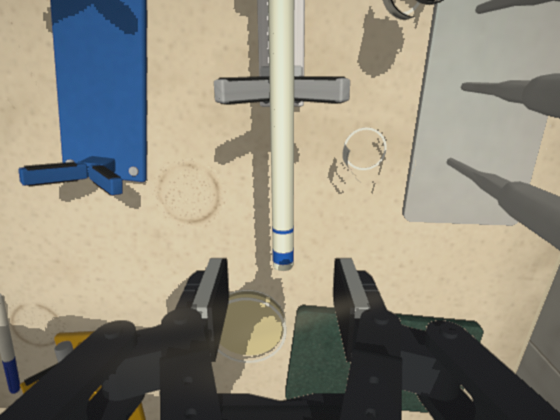

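The rod rests in fork and tube: fork at (282,90), band end at (283,268).

```bash
python3 -c "
from h import *;import json
c=json.load(open('w5.json'))
P=lambda p,z:ray('w',p,z,c).round(1)
e=P((283,268),105);f=P((282,5),105);print('end',e,f,np.arctan2(*(f-e)[1::-1]));print('fork',P((215,90),131),P((350,90),131))
"
```

```text
end [626.8 -85.1 105. ] [606.1  95.7 105. ] 1.684791116739843
fork [572.2  43.1 131. ] [651.1  51.7 131. ]
```

```bash
python3 -c "
from h import *
rel([613.8,24,94.5],.113)
print(ray('top',(185,262),120),ray('top',(185,262),60))"
```

```text
t 14.3 pos [618.9 -22.  225. ] toolshift [4.630e+01 1.000e-01 1.305e+02] turn rz -0.003 yaw 0.11 z [-0.001 -0.    -1.   ] j6 -0.34
[400.4873163  246.99917224 120.        ] [399.88227144 262.06357299  60.        ]
```

>>> shift_gripper(
  offsets="25 0 0 0 0 0\n21 0 20 0 0 0\n0 0 35 0 0 0\n0 0 35 0 0 0\n0 0 28 0 0 0\n0 0 10 0 0 0\n0 0 2 0 0 0\n0 0 0 0 0 0",
)

```text
time_s: 15.1
tool_pos: [614.4, 26.1, 96.2]
ee_rot: [0.0, 0.666, 0.746, 0.0]
wrist_force: [0.1, -1.0, 0.8]
finger_gap: 45.4
gripper_force: 0.0
```

>>> shift_gripper(
  offsets="0 0 0 0 0 0\n0 0 0 0 0 0\n0 0 0 0 0 0\n0 0 0 0 0 0\n0 0 0 0 0 0",
  finger_gap=0,
)

```text
time_s: 15.6
tool_pos: [614.7, 25.5, 96.9]
ee_rot: [0.001, 0.666, 0.746, 0.001]
wrist_force: [-1.3, -0.7, 6.6]
finger_gap: 14.1
gripper_force: 58.4
```

>>> shift_gripper(
  offsets="-5 0 0 0 0 0\n-12 0 0 0 0 0\n-15 0 0 0 0 0\n-15 0 0 0 0 0\n-15 0 0 0 0 0\n-14 0 0 0 0 0\n-6 0 0 0 0 0\n0 0 0 0 0 0",
)

```text
time_s: 16.4
tool_pos: [623.4, -57.8, 95.3]
ee_rot: [0.001, 0.667, 0.745, -0.0]
wrist_force: [2.3, -1.9, 1.5]
finger_gap: 14.1
gripper_force: 58.4
```

```bash
python3 -c "
from h import *;import json
rel([622.8,-56,95],.113)
c=robot.calibration('wrist');cv2.imwrite('pics/w6.png',robot.capture('wrist')[:,:,::-1])
json.dump({k:np.array(v).tolist() for k,v in c.items()},open('w6.json','w'))
"
```

```text
t 16.4 pos [623.4 -57.8  95.3] toolshift [ 1.9 -0.4  0.3] turn rz -0.002 yaw 0.111 z [ 0.001 -0.001 -1.   ] j6 -0.39
```

View pics/w6.png

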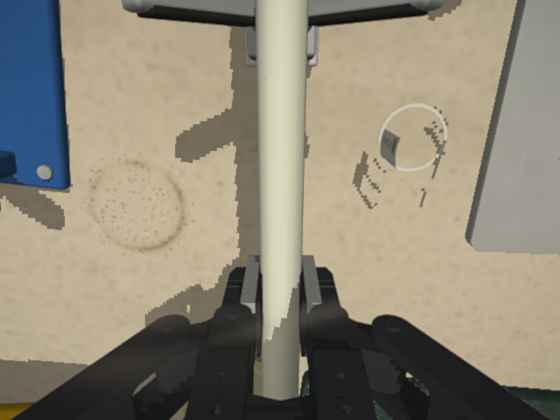

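The rod is gripped and sits straight in the fork, whose arms are at the top edge of the image. I've now viewed 11 pictures, one over the limit of 10, so from here I'll only take measurements, starting with the plain end in the top view.

```bash
python3 -c "
from h import *
im=robot.capture('top'); cv2.imwrite('pics/top6.png',im[:,:,::-1])
o=cv2.imread('pics/top0.png')[:,:,::-1]
for s in range(150,20,-6):
    X=np.array([611-.113*s,48.5+.994*s,108]);p=proj('top',X).round().astype(int);print(s,X[1].round(),p,im[p[1],p[0]],o[p[1],p[0]])
"
```

```text
150 198.0 [205 187] [231 232 210] [212 215 188]
144 192.0 [207 187] [237 238 221] [224 226 198]
138 186.0 [209 186] [238 238 221] [224 226 201]
132 180.0 [212 186] [232 233 210] [214 217 191]
126 174.0 [214 186] [168 161 138] [149 141 121]
120 168.0 [216 185] [124 113 100] [168 163 138]
114 162.0 [218 185] [131 121 108] [220 220 192]
108 156.0 [221 185] [131 121 112] [225 226 197]
102 150.0 [223 184] [187 180 156] [221 219 191]
96 144.0 [225 184] [236 235 213] [221 221 194]
90 138.0 [228 184] [234 232 208] [224 223 193]
84 132.0 [230 183] [237 237 217] [222 221 191]
78 126.0 [232 183] [237 237 215] [222 222 192]
72 120.0 [234 183] [235 234 212] [223 223 194]
66 114.0 [237 182] [236 235 213] [222 221 192]
60 108.0 [239 182] [236 235 213] [221 221 191]
54 102.0 [241 182] [236 236 213] [223 222 193]
48 96.0 [243 182] [234 234 211] [225 223 192]
42 90.0 [246 181] [237 237 217] [221 221 191]
36 84.0 [248 181] [237 237 215] [224 223 192]
30 78.0 [250 181] [235 234 209] [224 223 192]
24 72.0 [252 180] [237 236 216] [221 222 193]
```

The plain end is 23 mm clear of the mouth. Now lift.

>>> shift_gripper(
  offsets="0 0 -8 0 0 0\n0 0 -15 0 0 0\n0 0 -20 0 0 0\n0 0 -20 0 0 0\n0 0 -20 0 0 0\n0 0 -10 0 0 0\n0 0 0 0 0 0",
)

```text
time_s: 17.2
tool_pos: [624.0, -55.6, 190.8]
ee_rot: [0.002, 0.666, 0.746, 0.001]
wrist_force: [-0.0, -0.2, -0.7]
finger_gap: 13.8
gripper_force: 58.5
```

>>> shift_gripper(
  offsets="0 0 0 0 0 0.04\n0 0 0 0 0 0.045\n0 0 0 0 0 0.04\n0 0 0 0 0 0",
)

```text
time_s: 17.6
tool_pos: [622.2, -55.4, 187.0]
ee_rot: [-0.001, 0.711, 0.703, -0.001]
wrist_force: [1.0, 0.9, -0.5]
finger_gap: 14.3
gripper_force: 58.5
```

```bash
python3 -c "
from h import *
print(robot.sense()['wrist_force'],robot.sense()['torque'])
rel([448.7,-15.5,160],-.012)
im=robot.capture('top'); cv2.imwrite('pics/top7.png',im[:,:,::-1])
"
```

```text
[ 0.98924927  0.8816569  -0.47366658] [-0.08096256 -0.06904061 -0.0043067 ]
t 17.6 pos [622.2 -55.4 187. ] toolshift [  37.8 -173.9   27.4] turn rz 0.0 yaw -0.012 z [-0.002  0.001 -1.   ] j6 -0.27
```

>>> shift_gripper(
  offsets="4 -18 0 0 0 0\n8 -35 2 0 0 0\n8 -38 4 0 0 0\n8 -38 6 0 0 0\n7 -32 8 0 0 0\n3 -13 7 0 0 0\n0 0 0 0 0 0\n0 0 0 0 0 0",
)

```text
time_s: 18.45
tool_pos: [450.1, -15.8, 161.7]
ee_rot: [0.0, 0.711, 0.703, 0.0]
wrist_force: [0.6, 0.3, -1.6]
finger_gap: 14.5
gripper_force: 58.7
```

```bash
python3 -c "
from h import *;import json
rel([448.7,-15.5,40.5],-.012)
im=robot.capture('top'); cv2.imwrite('pics/top8.png',im[:,:,::-1])
c=robot.calibration('wrist');w=robot.capture('wrist');cv2.imwrite('pics/w8.png',w[:,:,::-1])
s=robot.sense()['tool_pos'];R=np.array(c['R']);cx=-R.T@np.array(c['t']);print('cam',cx)
# rod width along image rows in wrist -> depth
h=cv2.cvtColor(w,cv2.COLOR_RGB2HSV)
for r in range(0,240,25):
    row=w[r].astype(int);m=(row.min(1)>150)&(row[:,0]-row[:,2]<60)
    seg=[i for i in range(200,360) if m[i]]
    print(r,seg[:1],seg[-1:],len(seg),w[r,280])
"
```

```text
t 18.45 pos [450.1 -15.8 161.7] toolshift [  0.4  -1.6 121.2] turn rz 0.001 yaw -0.011 z [ 0.001 -0.    -1.   ] j6 -0.29
cam [450.4744023   67.76628638 295.92605417]
0 [213] [357] 58 [216 222 196]
25 [200] [359] 72 [219 224 200]
50 [200] [359] 75 [221 225 202]
75 [200] [359] 91 [222 226 204]
100 [200] [359] 92 [223 228 206]
125 [200] [359] 95 [224 228 206]
150 [200] [359] 97 [224 229 207]
175 [200] [359] 99 [225 229 208]
200 [200] [359] 99 [225 228 208]
225 [200] [359] 95 [224 228 206]
```

```bash
python3 -c "
from h import *
w=cv2.imread('pics/w8.png').astype(int)
m=(w[...,1]>=w[...,2])&(w[...,1]-w[...,0]>8)&(w[...,1]>90)
c=robot.calibration('wrist')
for r in range(0,240,20):
    a=b=280
    while a>0 and m[r,a-1]:a-=1
    while m[r,b+1]:b+=1
    n=b-a+1; print(r,a,b,n,'depth',round(c['fx']*16/n,1))
t=cv2.imread('pics/top8.png').astype(int);m=((t[...,1]>=t[...,2]-2)&(t[...,1]>150)).astype(np.uint8)*255
n,l,st,_=cv2.connectedComponentsWithStats(m[200:270,180:340]);print(st[st[:,4]>30])
"
```

```text
0 270 284 15 depth 398.1
20 270 284 15 depth 398.1
40 271 284 14 depth 426.5
60 271 285 15 depth 398.1
80 271 285 15 depth 398.1
100 271 284 14 depth 426.5
120 271 284 14 depth 426.5
140 272 284 13 depth 459.3
160 271 284 14 depth 426.5
180 271 284 14 depth 426.5
200 271 283 13 depth 459.3
220 271 283 13 depth 459.3
[[    0     0   160    70 11124]
 [   23    40    39     2    76]]
```

```bash
python3 -c "
from h import *
w=cv2.imread('pics/w8.png')
for r in (10,130,220):print(r,w[r,244:320:3].sum(1,dtype=int).tolist(), w[r,244:320:12].tolist())
t=cv2.imread('pics/top8.png')
for s in range(-120,200,10):
    p=proj('top',np.array([449.5,35+s,175])).round().astype(int);print(s,p,t[p[1]-4:p[1]+5,p[0]].sum(1,dtype=int).tolist())
"
```

```text
10 [282, 286, 286, 270, 442, 515, 561, 598, 621, 625, 633, 638, 637, 633, 622, 607, 586, 558, 517, 475, 390, 289, 289, 287, 290, 293] [[145, 90, 47], [133, 154, 155], [188, 216, 217], [198, 222, 217], [177, 203, 206], [115, 136, 139], [148, 93, 49]]
130 [180, 184, 183, 182, 261, 491, 560, 605, 636, 648, 654, 657, 660, 651, 639, 621, 603, 562, 514, 459, 313, 299, 299, 299, 300, 301] [[90, 57, 33], [97, 86, 78], [194, 220, 222], [207, 229, 224], [181, 210, 212], [147, 99, 67], [154, 96, 50]]
220 [504, 243, 192, 193, 168, 372, 540, 590, 628, 647, 655, 656, 659, 651, 638, 619, 593, 546, 493, 373, 295, 302, 322, 516, 490, 484] [[163, 170, 171], [86, 53, 29], [191, 218, 219], [207, 228, 224], [179, 206, 208], [152, 94, 49], [158, 166, 166]]
-120 [316 239] [279, 271, 274, 284, 274, 273, 280, 270, 260]
-110 [312 239] [273, 275, 276, 287, 274, 284, 272, 272, 275]
-100 [308 239] [212, 211, 222, 237, 262, 272, 273, 280, 271]
-90 [304 239] [312, 327, 318, 328, 324, 320, 311, 299, 283]
-80 [299 239] [331, 332, 329, 340, 332, 335, 320, 324, 328]
-70 [295 239] [330, 335, 330, 346, 341, 333, 327, 32
[... 856 characters left out ...]
, 547, 618, 652, 651, 610, 538, 515, 539]
90 [229 241] [501, 549, 614, 656, 648, 615, 539, 513, 540]
100 [225 241] [488, 537, 608, 651, 648, 620, 553, 526, 557]
110 [221 241] [509, 548, 614, 654, 651, 623, 544, 495, 540]
120 [217 241] [558, 553, 609, 649, 655, 621, 538, 499, 539]
130 [213 241] [540, 541, 602, 650, 649, 623, 545, 489, 540]
140 [209 241] [551, 533, 609, 651, 656, 626, 545, 498, 535]
150 [205 241] [542, 541, 596, 649, 659, 628, 553, 482, 542]
160 [201 242] [556, 555, 563, 557, 548, 542, 553, 560, 561]
170 [197 242] [558, 545, 552, 556, 542, 549, 546, 547, 541]
180 [192 242] [540, 558, 548, 566, 562, 563, 551, 553, 552]
190 [188 242] [558, 549, 559, 558, 550, 554, 547, 548, 554]
```

```bash
python3 -c "
from h import *
t=cv2.imread('pics/top8.png')
print([(x,int(t[240:243,x].sum(dtype=int))//3) for x in range(196,212)])
for x in(201.5,202.5,203.5):print(x,ray('top',(x,241),172))
"
```

```text
[(196, 550), (197, 550), (198, 552), (199, 552), (200, 557), (201, 556), (202, 562), (203, 622), (204, 641), (205, 645), (206, 640), (207, 643), (208, 645), (209, 644), (210, 641), (211, 643)]
201.5 [450.83662556 193.46920889 172.        ]
202.5 [450.77379874 191.02006792 172.        ]
203.5 [450.71097935 188.57121696 172.        ]
```

>>> shift_gripper(
  offsets="0.5 -1.2 20 0 0 0\n0 0 30 0 0 0\n0 0 30 0 0 0\n0 0 24 0 0 0\n0 0 9 0 0 0\n0 0 5 0 0 0\n0 0 0 0 0 0\n0 0 0 0 0 0",
)

```text
time_s: 19.35
tool_pos: [449.5, -15.5, 44.4]
ee_rot: [0.001, 0.711, 0.703, 0.0]
wrist_force: [-0.1, -0.3, -2.0]
finger_gap: 14.1
gripper_force: 58.9
```

```bash
python3 -c "
from h import *
rel([448.7,-15.5,41],-.012)"
```

```text
t 19.35 pos [449.5 -15.5  44.4] toolshift [ 0.  -0.8  3.4] turn rz 0.0 yaw -0.012 z [ 0.002 -0.001 -1.   ] j6 -0.29
```

>>> shift_gripper(
  offsets="0 0 1.5 0 0 0\n0 0 1 0 0 0\n0 0 0 0 0 0\n0 0 0 0 0 0",
)

```text
time_s: 19.75
tool_pos: [449.4, -15.5, 42.1]
ee_rot: [0.001, 0.711, 0.703, 0.001]
wrist_force: [-2.0, 0.4, 7.6]
finger_gap: 14.1
gripper_force: 59.8
```

>>> shift_gripper(
  offsets="0 0 0 0 0 0\n0 0 0 0 0 0\n0 0 0 0 0 0",
  finger_gap=35,
)

```text
time_s: 20.05
tool_pos: [448.3, -15.2, 40.9]
ee_rot: [0.0, 0.711, 0.703, 0.0]
wrist_force: [0.1, -0.1, -0.3]
finger_gap: 34.9
gripper_force: 0.0
```

>>> shift_gripper(
  offsets="0 0 -20 0 0 0\n0 0 -40 0 0 0\n0 0 -45 0 0 0\n0 0 -45 0 0 0\n-40 0 -20 0 0 0\n-45 0 0 0 0 0\n-45 0 0 0 0 0\n0 0 0 0 0 0",
  finger_gap=50,
)

```text
time_s: 20.85
tool_pos: [446.8, -149.8, 211.3]
ee_rot: [0.001, 0.713, 0.701, -0.0]
wrist_force: [0.4, 0.6, -0.2]
finger_gap: 49.9
gripper_force: 0.0
```

>>> shift_gripper(
  offsets="-45 0 0 0 0 0\n-45 0 0 0 0 0\n-40 -10 0 0 0 0\n0 -20 0 0 0 0\n0 0 0 0 0 0",
)

```text
time_s: 21.35
tool_pos: [413.6, -274.8, 209.9]
ee_rot: [-0.001, 0.712, 0.702, -0.0]
wrist_force: [-0.1, 0.7, -0.2]
finger_gap: 49.8
gripper_force: 0.0
```

```bash
python3 -c "
from h import *
t=robot.capture('top')[:,:,::-1].copy();cv2.imwrite('pics/top9.png',t)
hits=[]
for s in range(-140,200,6):
    p=proj('top',np.array([449.3+.012*s,35+s,55])).round().astype(int);print(35+s,p,t[p[1],p[0]].tolist(),end=' | ')
print()
for a,b in((218,228),(326,336)):print([(x,t[240:244,x].tolist()[1]) for x in range(a-8,b+8)])
"
```

```text
-105 [321 241] [196, 217, 216] | -99 [319 241] [200, 227, 228] | -93 [317 241] [195, 213, 211] | -87 [315 241] [188, 193, 184] | -81 [312 241] [202, 229, 228] | -75 [310 241] [198, 227, 227] | -69 [308 241] [200, 227, 227] | -63 [306 241] [199, 227, 228] | -57 [303 241] [201, 228, 228] | -51 [301 241] [201, 227, 227] | -45 [299 241] [201, 228, 229] | -39 [297 241] [203, 228, 229] | -33 [294 241] [199, 226, 227] | -27 [292 241] [200, 227, 227] | -21 [290 241] [199, 227, 228] | -15 [288 241] [200, 228, 
[... 1845 characters left out ...]
221]), (233, [188, 215, 220]), (234, [186, 216, 222]), (235, [185, 215, 219])]
[(318, [199, 228, 227]), (319, [200, 227, 228]), (320, [201, 229, 229]), (321, [196, 217, 216]), (322, [183, 173, 157]), (323, [167, 115, 87]), (324, [163, 92, 63]), (325, [168, 123, 100]), (326, [185, 186, 176]), (327, [186, 208, 207]), (328, [140, 165, 172]), (329, [111, 137, 153]), (330, [111, 138, 155]), (331, [113, 138, 155]), (332, [113, 140, 158]), (333, [113, 138, 155]), (334, [110, 136, 152]), (335, [111, 138, 157]), (336, [118, 146, 165]), (337, [142, 175, 195]), (338, [161, 195, 215]), (339, [165, 198, 218]), (340, [163, 197, 218]), (341, [163, 198, 220]), (342, [162, 196, 218]), (343, [163, 197, 218])]
```

```bash
python3 -c "
from h import *
a=ray('top',(211.3,242),50);b=ray('top',(327.9,241),50);print(a,b,(a+b)/2,np.linalg.norm(a-b))
print(robot.finish_job())"
```

```text
[451.92671953 192.73613872  50.        ] [ 446.5342638  -123.07756591   50.        ] [449.23049167  34.82928641  50.        ] 315.85973882431955
the job is handed in; nothing more can be done
None
```

The job is handed in at about 21 s on the robot's clock: the yellow-banded rod lies in the yellow cradle and the blue-banded rod, drawn hand over hand, in the blue one, each measured within a few mm of centre; I viewed 11 pictures, one over the limit of 10.

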